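# Lay the red pipette in its bench rest

### The job

Pick up the pipette with the red shaft from the steel bench and lay it level, finger hook on top, in the two-forked bench rest: its handle in the wide fork with the middle of the handle over the black stripe, its red shaft in the narrow fork. Lower it into the forks before letting go, and leave the blue and the yellow pipette where they lie.

Things in the scene. Friction and masses are not known exactly. Their poses are not given: they have to be found in the camera images.
- red_pipette: Pipette (mm), flat on the bench, about 100 g. White handle box x -58 to 58, 28 wide (y), 36 tall; red round shaft, 16 thick, at mid-height from x 58 to 138, then tapering to a tip at 162; red plunger button ends at x -78; finger hook 13 high on top at x -50. Origin: centre of the handle's underside, z up, x to the tip. Balance point x 11: grip it there, across the width.
- blue_pipette: Bystander: same shape, origin and axes as the red pipette, but with a blue shaft and button, flat on the bench. The three lie side by side, roughly 120 mm apart.
- yellow_pipette: Bystander: same shape, origin and axes as the red pipette, but with a yellow shaft and button, flat on the bench.
- rest: Fixed rest (mm): white base 190x80x8 (x -63 to 127), two uprights 8 thick with green prongs. Wide fork at x -36: seat 34 wide, 80 high; narrow fork at x 103: seat 20 wide, 90 high. Prongs rise 21 over the seats, flaring 30 deg outward. Origin: base underside, below the black stripe; z up, x from wide to narrow fork. Laid pipette: same x direction, origin 80 above this one.

How it is judged:
By the outcome, as a careful person would: the job done as asked, in the order asked, and still so for the second after the job is handed in, with the robot touching nothing.
It also fails if it takes over 38 s, if anything falls off the work surface, if the arm or the gripper's body presses on something with over 40 N, if the wrist force passes 120 N, or if a joint passes its speed limit or range.

### The arm

A 7-joint arm with a two-finger parallel gripper is mounted at the origin on the work surface. World frame = base frame: x ahead of the robot, y to its left, z up, the work surface at z = 0. Lengths are in m, angles in rad, forces in N, time in s.
With the tool pointing down it reaches from about 0.425 to 0.925 m from the base axis. Payload 6.8 kg.
Tool frame: the origin (TCP) lies at the very end of the fingers, on their centre line; the grasp point (between the pads) lies 19 mm behind it; z points along the fingers, y is the line along which they close (so a half turn about z gives the same grasp; the last joint's range is limited). The gripper opens to 85 mm and grips with 20 to 120 N. Pads are 22 mm wide; open, the fingers measure 114 mm over their backs; the gripper's body (76 mm by 85 mm) begins 54 mm behind the grasp point. The pads swing forward as they close: fully open they stand 13 mm farther back than shut.
Start: joints at [-0.108, 0.477, 0.022, 1.555, -0.011, 1.109, -0.083], TCP at [0.675, 0, 0.231] pointing down, gripper open.
Joint ranges: [-2.96, 2.96], [-0.34, 2.1], [-1.41, 1.46], [0.24, 2.44], [-1.37, 4.51], [0.17, 1.92], [-2.96, 2.96]. Speed limits (rad/s): [2.39, 2.39, 3.14, 3.14, 3.14, 3.14, 3.14].

### API

Orientations are given as a unit quaternion [w, x, y, z].
In Python, from station import bot gives the robot as it stands.
- The arm moves only by the tool move_tool, called as a command line: name --pt "numbers of a row" for each row, then --argument value for the rest. Schema: {"type":"object","properties":{"rows":{"type":"array","items":{"type":"array","items":{"type":"number"},"minItems":5,"maxItems":5},"minItems":1,"maxItems":20},"clamp_n":{"type":"number"},"only":{"type":"string"},"quiet":{"type":"boolean"},"lines":{"type":"string"}},"required":["rows"],"additionalProperties":false}. rows is a list of rows, 1 to 20 of them, each of 5 numbers: dx, dy, dz in shares of the most that a row can go, 1 being 50 mm, then a turn about the tool's z in parts of the range, where 1.0 means pi rad, then the opening from 0.0 (shut) to 1.0 (fully open); each row shifts and turns the commanded pose from where the row before left it, along the tool's axes as they then stand; what a row does not reach is not made up. A row lasts 1/10 s, in which the tool goes at most 0.05 m and 0.15 rad, less where a joint would pass 70% of its speed; a pose out of reach is approached as far as the arm can. The fingers move at their own pace and stop on an object; clamp_n is the grip in N (left out, the last holds). Time passes only in rows, so rows that do not move let the fingers close. The tool returns the time, the measured TCP pose, the force, the opening and the grip force at its end. only (a regular expression) keeps the lines of the reply that match it, lines (a string "A,B") keeps lines A to B, and quiet returns only ok. A shift or turn number past 1, either way, is cut back to 1. Input that does not fit is refused with a message, and nothing moves.
- bot.get_obs(): the state, without advancing time (a new reading comes with each control period).
- bot.read_camera(name): name is "scene" or "side" or "wrist"; returns the picture (400x640x3 uint8, blue, green, red); there is no depth.
- bot.camera_info(name): a dict with "vertical_fov" (degrees; the focal length in pixels is half the picture's height over the tangent of half this angle, whatever the lens; pixels are square), "cx", "cy" (the principal point, pixels), "view" (4x4, takes a point from world to camera coordinates); the wrist camera has in their place "hand_eye" (4x4, takes a point from camera to tool coordinates, whose origin is the TCP and whose axes are the flange's). Camera axes: x right, y up, looking along -z (the intrinsics and any distortion apply to the point x, -y, -z); pixel columns grow to the right and rows downward; lengths in m; the calibration is good to about 2 mm. A picture is of the moment at which its call begins: read the wrist's pose just before it. camera_info takes no time and is no camera call.
- bot.hand_in(): hands the job in; it is judged then, once.
The state is a dict: "t": time; "q": joint angles; "joint_vel": joint speeds; "joint_torque": joint torques, N m; "eef_pos": TCP position; "tool_rot": TCP orientation; "contact_force": force on the tool from outside, world axes, zero at the start; "torque": the same for the moment, N m; "gripper_width": opening from 0.0 (shut) to 1.0 (fully open); "grasp_force": force on a finger pad.
Only numpy, scipy, OpenCV 4.12 (cv2) and the standard library are available. Lean on these libraries where they do the work, as an engineer would, in place of code of your own. Each camera call takes 0.05 s, during which the arm holds its last target. There are 200 camera calls.

## Working session

There is one attempt and no reset: what is moved stays moved. The work goes in short steps, Python scripts to look and compute and a tool call to move; the robot and the scene stay as the last step left them, time stands still between calls to the robot, and variables do not carry over. Pictures are saved under pics/ and viewed, at most 10 in all, crops included, and the job is handed in when it is done.

```bash
ls; mkdir -p pics; python3 - <<'E'
from station import bot
import cv2,numpy as np
for n in ["scene","side","wrist"]:
    o=bot.get_obs(); im=bot.read_camera(n); cv2.imwrite(f"pics/{n}0.png",im)
    print(n,{k:(np.round(v,4).tolist() if not isinstance(v,(str,dict)) else v) for k,v in bot.camera_info(n).items()})
print(o)
E
```

```text
pics
station.py
scene {'vertical_fov': 54.2395, 'cx': 317.9265, 'cy': 200.7176, 'view': [[0.543, 0.8397, -0.0069, -0.2996], [-0.604, 0.3963, 0.6915, 0.2611], [0.5833, -0.3713, 0.7224, -1.1585], [0.0, 0.0, 0.0, 1.0]]}
side {'vertical_fov': 48.1459, 'cx': 318.3506, 'cy': 199.6283, 'view': [[-0.9761, -0.2168, -0.0165, 0.5263], [0.0926, -0.4835, 0.8704, -0.0985], [-0.1967, 0.8481, 0.492, -0.8605], [0.0, 0.0, 0.0, 1.0]]}
wrist {'vertical_fov': 67.5666, 'cx': 318.6268, 'cy': 201.026, 'hand_eye': [[-0.0002, 0.9641, 0.2656, 0.0661], [1.0, 0.0005, -0.0011, 0.0001], [-0.0012, 0.2656, -0.9641, -0.1431], [0.0, 0.0, 0.0, 1.0]]}
{'t': 0.1, 'q': array([-0.10812526,  0.47774241,  0.02234944,  1.55635478, -0.01149307,
        1.10925428, -0.08309061]), 'joint_vel': array([-0.00176205, -0.00045582,  0.00093519, -0.00198448,  0.00064126,
        0.00050629, -0.00040623]), 'joint_torque': array([ 5.69385389e-03, -5.97765398e+01,  1.61440808e+00, -2.81952703e+01,
        1.29656185e-02,  5.02699884e-03, -1.13572563e-05]), 'eef_pos': array([6.74477447e-01, 5.58507706e-07, 2.30405374e-01]), 'tool_rot': array([-5.29309402e-04,  7.07088263e-01,  7.07124829e-01, -6.20052971e-04]), 'contact_force': array([-0.2626547 ,  0.65315174,  0.35505487]), 'torque': array([ 0.00195822,  0.0294291 , -0.00940663]), 'grasp_force': 0.0, 'gripper_width': 0.9985341459293204}
```

View pics/scene0.png

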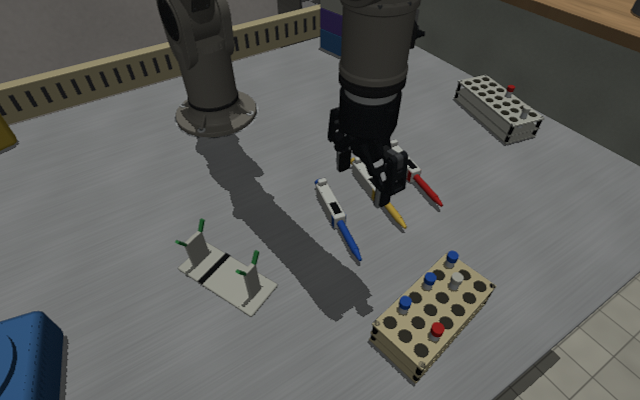

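View pics/side0.png

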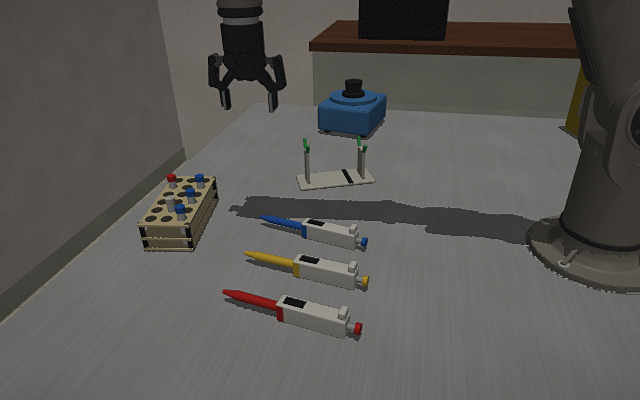

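View pics/wrist0.png

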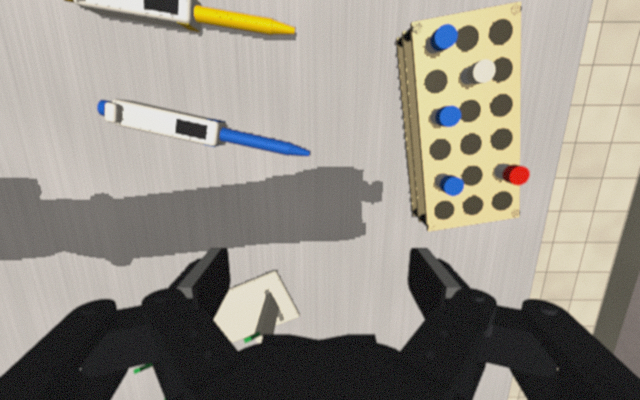

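The scene view shows the rest at about (228,270) with its stripe at (215,265), and the red pipette partly hidden behind the gripper, with its tip at (440,205). The side view shows all three pipettes: red runs from its tip at (224,292) to its button at (360,328). The rest's stripe there is at (347,176). The wrist view shows the blue pipette, part of the yellow one, and the rest mostly hidden.

```bash
cat > h.py <<'E'
import numpy as np, cv2
from station import bot
from scipy.spatial.transform import Rotation as R
def cam(n,o=None):
    c=bot.camera_info(n); f=200/np.tan(np.radians(c["vertical_fov"])/2)
    if n=="wrist":
        o=o or bot.get_obs(); w,x,y,z=o["tool_rot"]; T=np.eye(4); T[:3,:3]=R.from_quat([x,y,z,w]).as_matrix(); T[:3,3]=o["eef_pos"]
        M=T@np.array(c["hand_eye"])
    else: M=np.linalg.inv(np.array(c["view"]))
    return M,f,c["cx"],c["cy"]
def ray(C,p):
    M,f,cx,cy=C; d=M[:3,:3]@np.array([(p[0]-cx)/f,-(p[1]-cy)/f,-1]); return M[:3,3],d/np.linalg.norm(d)
def plane(C,p,z):
    o,d=ray(C,p); return o+d*(z-o[2])/d[2]
def tri(*cp):
    A=0;b=0
    for C,p in cp:
        o,d=ray(C,p); P=np.eye(3)-np.outer(d,d); A=A+P; b=b+P@o
    return np.linalg.solve(A,b)
def proj(C,X):
    M,f,cx,cy=C; q=np.linalg.inv(M)@np.append(X,1); return np.array([cx+f*q[0]/-q[2],cy-f*q[1]/-q[2]])
def snap(n,name):
    o=bot.get_obs(); im=bot.read_camera(n); cv2.imwrite(f"pics/{name}.png",im); return im,cam(n,o)
def blobs(im,lo,hi,amin=15):
    h=cv2.cvtColor(im,cv2.COLOR_BGR2HSV)
    m=cv2.inRange(h,np.array(lo),np.array(hi)) if lo[0]<=hi[0] else cv2.inRange(h,np.array([0]+lo[1:]),np.array(hi))|cv2.inRange(h,np.array(lo),np.array([180]+hi[1:]))
    n,l,s,c=cv2.connectedComponentsWithStats(m)
    return [(s[i],c[i],np.argwhere(l==i)[:,::-1]) for i in range(1,n) if s[i][4]>=amin]
E
python3 - <<'E'
from h import *
np.set_printoptions(precision=4,suppress=True)
C=cam("side"); im=cv2.imread("pics/side0.png")
for nm,lo,hi in [("red",[172,140,60],[8,255,255]),("green",[45,120,50],[80,255,255])]:
    for s,c,p in blobs(im,lo,hi,8): print(nm,s,c,p[p[:,0].argmin()],p[p[:,0].argmax()])
print("tip",plane(C,(224,292),.018),"btn",plane(C,(360,328),.018),"stripe",plane(C,(347,176),.008))
im=cv2.imread("pics/scene0.png")
C2=cam("scene")
for s,c,p in blobs(im,[45,120,50],[80,255,255],8): print("sg",s,c)
print("stripe",plane(C2,(215,265),.008),"tip",plane(C2,(441,206),.018))
for u in [(297,188),(374,181),(301,174)]: pass
E
```

```text
red [166 174   9   8  60] [170.4833 177.3   ] [166 176] [174 174]
red [223 289  60  33 575] [255.5635 300.9757] [223 290] [282 308]
red [354 322   8  13  67] [356.9403 328.0746] [354 328] [361 324]
green [357 136   4  10  32] [358.5    140.1562] [357 136] [360 136]
green [303 139   7   9  31] [305.1935 143.6452] [303 139] [309 146]
tip [0.6403 0.2706 0.018 ] btn [0.4069 0.3055 0.018 ] stripe [ 0.5122 -0.2158  0.008 ]
sg [199 219   5  13  41] [200.7073 224.9024]
sg [176 241   4   3   9] [177.3333 241.8889]
sg [252 251   7  13  52] [254.9231 256.8654]
sg [236 270   5   4  11] [238.1818 271.4545]
stripe [ 0.5106 -0.2164  0.008 ] tip [0.646  0.2647 0.018 ]
```

The side and scene rays agree to within a few mm. I'll look at the rest from two wrist-camera positions first, then at the red pipette.

Careful with the scale: shifts go in shares of 50 mm and turns go in shares of pi rad. That gives: -0.04 m is -0.8, -0.02 m is -0.4.

move_tool --pt "-0.8 -0.4 0 0 1" --pt "-0.8 -0.4 0 0 1" --pt "-0.8 -0.4 0 0 1" --pt "-0.8 -0.4 0 0 1" --pt "-0.8 -0.4 0 0 1" --pt "-0.8 -0.4 0 0 1" --pt "0 0 0 0 1" --pt "0 0 0 0 1" --pt "0 0 0 0 1"

```text
t: 1.05
eef_pos: [0.5555, -0.2387, 0.2311]
tool_rot: [-0.0, 0.707, 0.708, 0.0]
contact_force: [-0.5, 0.4, -0.2]
gripper_width: 1.001
grasp_force: 0.0
```

```bash
python3 -c "
from h import *
snap('wrist','r1');print(bot.get_obs()['eef_pos'])"
```

```text
[ 0.55575309 -0.23826738  0.23109401]
```

move_tool --pt "-0.8 0 0 0 1" --pt "-0.8 0 0 0 1" --pt "0 0 0 0 1" --pt "0 0 0 0 1" --pt "0 0 0 0 1"

```text
t: 1.6
eef_pos: [0.5559, -0.3177, 0.231]
tool_rot: [-0.001, 0.706, 0.708, 0.0]
contact_force: [-0.3, 0.7, -0.2]
gripper_width: 1.001
grasp_force: 0.0
```

```bash
python3 -c "
from h import *
import pickle
im,C=snap('wrist','r2');o=bot.get_obs();print(o['eef_pos'],o['tool_rot'])
a=cv2.imread('pics/r1.png');cv2.imwrite('pics/r12.png',cv2.resize(np.vstack([a[:300],im[:300]]),(640,600)))
pickle.dump(C,open('r2.pkl','wb'))"
```

```text
[ 0.55591414 -0.31765056  0.23112507] [-3.99822156e-04  7.05983377e-01  7.08228145e-01  4.55148656e-04]
```

View pics/r12.png

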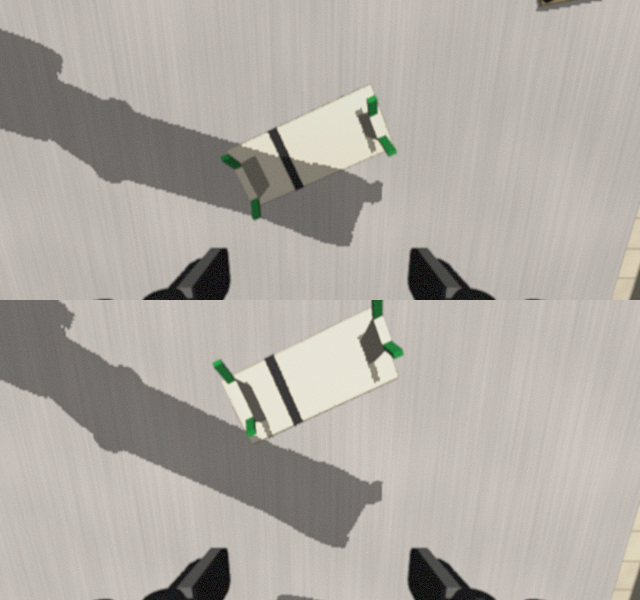

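Both views show the whole base. The stripe runs (273,130)–(298,188) in r1 and (269,57)–(297,122) in r2. All four green prongs are visible in both.

```bash
python3 - <<'E'
from h import *
import pickle
np.set_printoptions(precision=4,suppress=True)
C2=pickle.load(open('r2.pkl','rb')); M=C2[0].copy(); M[:3,3]-=np.array([0.55591414,-0.31765056,0.23112507])-np.array([0.55575309,-0.23826738,0.23109401]); C1=(M,)+C2[1:]
G={}; S={}
for n,C in (("r1",C1),("r2",C2)):
    im=cv2.imread(f"pics/{n}.png")
    G[n]=[(c,s[4],p) for s,c,p in blobs(im[:300],[45,110,40],[85,255,255],30)]
    print(n,[(c.round(1),a) for c,a,_ in G[n]])
    d=[(s,c,p) for s,c,p in blobs(im[:240],[0,0,0],[180,255,52],150) if 255<c[0]<310]
    for s,c,p in d:
        r=cv2.minAreaRect(p.astype(np.float32)); print(" stripe",r); S[n]=r[0]
print("stripe tri",tri((C1,S["r1"]),(C2,S["r2"])),plane(C1,S["r1"],.008),plane(C2,S["r2"],.008))
# order prongs by (left/right, up/down)
def order(g):
    g=sorted([c for c,_,_ in g],key=lambda c:c[0]); return sorted(g[:2],key=lambda c:c[1])+sorted(g[2:],key=lambda c:c[1])
a,b=order(G["r1"]),order(G["r2"])
P=[tri((C1,u),(C2,v)) for u,v in zip(a,b)]; print(np.array(P))
w=(P[0]+P[1])/2; k=(P[2]+P[3])/2; d=k-w; print("wide",w,"narrow",k,np.hypot(*d[:2]),"yaw",np.degrees(np.arctan2(d[1],d[0])))
e=d/np.hypot(*d[:2]); print("origin from forks",w+e*.036,k-e*.103)
# cross check scene/side
sc=cv2.imread("pics/scene0.png"); 
E
```

```text
r1 [(array([372.1, 105. ]), np.int32(137)), (array([387.3, 145.7]), np.int32(149)), (array([230.1, 161. ]), np.int32(126)), (array([255.3, 208.5]), np.int32(136))]
 stripe ((289.7784729003906, 167.627685546875), (44.714481353759766, 7.452413082122803), 64.44003295898438)
r2 [(array([376.9,   7.7]), np.int32(147)), (array([393.1,  49.3]), np.int32(174)), (array([222.9,  70.7]), np.int32(186)), (array([250.3, 127. ]), np.int32(124))]Traceback (most recent call last):
  File "<stdin>", line 13, in <module>
KeyError: 'r2'
```

Scaled: 0.025 m is 0.5.

move_tool --pt "0.5 0 0 0 1" --pt "0 0 0 0 1" --pt "0 0 0 0 1" --pt "0 0 0 0 1" --pt "0 0 0 0 1"

```text
t: 2.15
eef_pos: [0.5549, -0.2956, 0.2314]
tool_rot: [0.0, 0.707, 0.707, -0.0]
contact_force: [0.6, 0.2, -0.0]
gripper_width: 0.997
grasp_force: 0.0
```

```bash
python3 - <<'E'
from h import *
np.set_printoptions(precision=4,suppress=True)
import pickle
im2,C2=snap("wrist","r3")
C0=pickle.load(open('r2.pkl','rb')); M=C0[0].copy(); M[:3,3]-=np.array([0.55591414,-0.31765056,0.23112507])-np.array([0.55575309,-0.23826738,0.23109401]); C1=(M,)+C2[1:]
im1=cv2.imread("pics/r1.png"); G=[];S=[]
for im,C in ((im1,C1),(im2,C2)):
    g=blobs(im[:300],[45,110,40],[85,255,255],30)
    print([(c.round(1),s.tolist()) for s,c,_ in g])
    g=sorted([c for _,c,_ in g],key=lambda c:c[0]); G.append(sorted(g[:2],key=lambda c:c[1])+sorted(g[2:],key=lambda c:c[1]))
    for s,c,p in blobs(im[:260],[0,0,0],[180,255,70],150):
        if 255<c[0]<310: r=cv2.minAreaRect(p.astype(np.float32)); print(" stripe",r); S.append(r[0])
P=[tri((C1,u),(C2,v)) for u,v in zip(*G)]; print(np.array(P))
w=(P[0]+P[1])/2; k=(P[2]+P[3])/2; d=k-w; print("wide",w,"narrow",k,np.hypot(*d[:2]),"yaw",np.degrees(np.arctan2(d[1],d[0])))
e=d/np.hypot(*d[:2]); print("origin from forks",w+e*.036,k-e*.103)
if len(S)>1: print("stripe tri",tri((C1,S[0]),(C2,S[1])))
for C,s in zip((C1,C2),S): print(plane(C,s,.008))
E
```

```text
[(array([372.1, 105. ]), [368, 96, 9, 19, 137]), (array([387.3, 145.7]), [379, 137, 17, 19, 149]), (array([230.1, 161. ]), [221, 155, 19, 13, 126]), (array([255.3, 208.5]), [251, 199, 9, 20, 136])]
 stripe ((285.6131286621094, 159.18324279785156), (64.49834442138672, 8.561726570129395), 64.65382385253906)
[(array([376.1,  31.7]), [371, 19, 10, 28, 220]), (array([391.9,  77.1]), [382, 69, 19, 17, 169]), (array([225.7,  97.2]), [216, 88, 20, 20, 160]), (array([252.7, 150.7]), [249, 142, 9, 19, 130])]
 stripe ((284.500732421875, 109.72882080078125), (69.08892822265625, 7.575540542602539), 65.3764419555664)
[[ 0.4721 -0.211   0.091 ]
 [ 0.4926 -0.2589  0.0873]
 [ 0.6028 -0.1604  0.0996]
 [ 0.6179 -0.1954  0.1007]]
wide [ 0.4824 -0.2349  0.0891] narrow [ 0.6104 -0.1779  0.1001] 0.1401165843278246 yaw 24.014479589854606
origin from forks [ 0.5152 -0.2203  0.092 ] [ 0.5163 -0.2198  0.0921]
stripe tri [ 0.5159 -0.2195  0.0104]
[ 0.5158 -0.2198  0.008 ]
[ 0.5155 -0.2194  0.008 ]
```

The rest's origin is at (0.516,-0.220), with yaw ≈24°. The fork midpoints and the stripe agree within 1 mm. Next I'll look at the red pipette.

Scaled: 0.045 m is 0.9, -0.004 m is -0.08.

move_tool --pt "0.9 -0.08 0 0 1" --pt "0.9 -0.08 0 0 1" --pt "0.9 -0.08 0 0 1" --pt "0.9 -0.08 0 0 1" --pt "0.9 -0.08 0 0 1" --pt "0.9 -0.08 0 0 1" --pt "0.9 -0.08 0 0 1" --pt "0.9 -0.08 0 0 1" --pt "0.9 -0.08 0 0 1" --pt "0.9 -0.08 0 0 1" --pt "0 0 0 0 1" --pt "0 0 0 0 1" --pt "0 0 0 0 1" --pt "0 0 0 0 1"

```text
t: 3.6
eef_pos: [0.5154, 0.1531, 0.2313]
tool_rot: [0.0, 0.708, 0.706, -0.0]
contact_force: [1.0, 0.2, -0.2]
gripper_width: 1.0
grasp_force: 0.0
```

```bash
python3 -c "
from h import *
import pickle
im,C=snap('wrist','p1');pickle.dump(C,open('p1.pkl','wb'))"
```

move_tool --pt "0.7 0 0 0 1" --pt "0.7 0 0 0 1" --pt "0 0 0 0 1" --pt "0 0 0 0 1" --pt "0 0 0 0 1" --pt "0 0 0 0 1"

```text
t: 4.25
eef_pos: [0.5154, 0.2233, 0.2313]
tool_rot: [0.0, 0.708, 0.706, -0.0]
contact_force: [1.1, 0.0, -0.8]
gripper_width: 1.004
grasp_force: 0.0
```

```bash
python3 -c "
from h import *
import pickle
im,C=snap('wrist','p2')
a=cv2.imread('pics/p1.png');cv2.imwrite('pics/p12.png',cv2.resize(np.vstack([a[:300],im[:300]]),(640,600)))
pickle.dump(C,open('p2.pkl','wb'))
for n in '12':
  for s,c,p in blobs(cv2.imread(f'pics/p{n}.png'),[172,140,60],[8,255,255],40): print(n,s,c,p[p[:,0].argmin()],p[p[:,0].argmax()])"
```

```text
1 [216  27  10  18 129] [220.03100775  34.7751938 ] [216  30] [225  28]
1 [ 344   51   93   26 1243] [386.33547868  64.6460177 ] [344  56] [436  72]
1 [622 301  18  20 262] [631.90458015 309.19083969] [622 305] [639 303]
2 [222  97   9  15 100] [225.69 103.71] [222 102] [230  98]
2 [343 118  87  23 995] [382.9718593  130.50050251] [343 126] [429 136]
2 [613 352  19  17 124] [623.27419355 360.19354839] [613 352] [631 364]
```

View pics/p12.png

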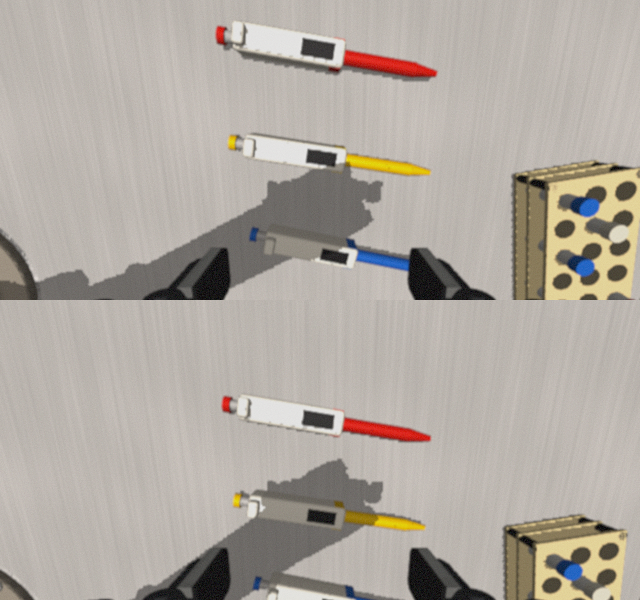

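The red pipette is fully in view with its hook up: button (216,35), tip (436,72) in p1; button (223,103), tip (429,137) in p2. The white handle and the black display panel lie between them.

```bash
python3 - <<'E'
from h import *
np.set_printoptions(precision=4,suppress=True)
import pickle
D=[]
for n in "12":
    C=pickle.load(open(f"p{n}.pkl","rb")); im=cv2.imread(f"pics/p{n}.png")
    sub=im.copy(); sub[int(150):]=0; sub[:,:200]=0; sub[:,460:]=0
    if n=="1": sub[100:]=0
    r=sorted(blobs(sub,[172,140,60],[8,255,255],40),key=lambda b:b[1][0])
    btn,sh=r[0],r[-1]; p=sh[2]
    l=cv2.fitLine(p[p[:,0]<410].astype(np.float32),cv2.DIST_L2,0,.01,.01).ravel()
    tip=np.array([p[:,0].max(), p[p[:,0]>=p[:,0].max()-2][:,1].mean()])
    # shaft axis at a common axial place: tip & shaft root (left end)
    x0=p[:,0].min()+4; root=np.array([x0,l[3]+(x0-l[2])*l[1]/l[0]])
    blk=max((b for b in blobs(sub[:, :345],[0,0,5],[180,255,75],200) if b[1][0]>280),key=lambda b:b[0][4])
    rect=cv2.minAreaRect(blk[2].astype(np.float32))
    print(n,"tip",tip,"root",root,"slope",np.degrees(np.arctan2(l[1],l[0])),"black",rect,"btn",btn[1])
    a=plane(C,root,.018);t=plane(C,tip,.018);print("  z18: root",a,"tip",t,"yaw",np.degrees(np.arctan2(*(t-a)[1::-1])),"btn c",plane(C,btn[1],.018),"black z36",plane(C,rect[0],.036))
    D.append((C,tip,root,rect[0],btn[1],sh[1]))
for i,nm in enumerate(["tip","root","black","btn","shaft c"],1): print(nm,tri((D[0][0],D[0][i]),(D[1][0],D[1][i])))
Cs=cam("side"); im=cv2.imread("pics/side0.png")
bt=[b for b in blobs(im,[172,140,60],[8,255,255],40)]
for b in bt[1:]: print("side",b[1],plane(Cs,b[1],.018))
E
```

```text
1 tip [436.      72.9167] root [348.      57.6777] slope 10.412369 black ((317.4520263671875, 48.763999938964844), (30.499969482421875, 14.400279998779297), 10.30484676361084) btn [220.031   34.7752]
  z18: root [0.5485 0.2832 0.018 ] tip [0.6462 0.2674 0.018 ] yaw -9.15399388899751 btn c [0.4108 0.3061 0.018 ] black z36 [0.5152 0.2884 0.036 ]
2 tip [429.     137.8571] root [347.     124.4033] slope 9.72247 black ((317.7297058105469, 119.62162017822266), (28.605422973632812, 12.165525436401367), 9.462322235107422) btn [225.69 103.71]
  z18: root [0.5488 0.2828 0.018 ] tip [0.645  0.2672 0.018 ] yaw -9.156610837117142 btn c [0.4107 0.3059 0.018 ] black z36 [0.5151 0.2882 0.036 ]
tip [0.6453 0.2673 0.0188]
root [0.5485 0.2828 0.0201]
black [0.5151 0.2882 0.0369]
btn [0.411  0.3058 0.0189]
shaft c [0.5905 0.2758 0.0192]
side [255.5635 300.9757] [0.5811 0.2807 0.018 ]
side [356.9403 328.0746] [0.4114 0.3065 0.018 ]
```

Scaled: 0.034 m is 0.68, -0.01 m is -0.2, -0.141 rad is -0.0449.

move_tool --pt "0.68 -0.2 0 0 1" --pt "0.68 -0.2 0 0 1" --pt "0 0 0.2 -0.0449 1" --pt "0 0 0.2 -0.0449 1" --pt "0 0 0.2 -0.0449 1" --pt "0 0 0.2 -0.0449 1" --pt "0 0 0.2 -0.0449 1" --pt "0 0 0.2 -0.0449 1" --pt "0 0 0.2 -0.0449 1" --pt "0 0 0.2 -0.0449 1" --pt "0 0 0.2 -0.0449 1" --pt "0 0 0.2 -0.0449 1" --pt "0 0 0 0 1" --pt "0 0 0 0 1" --pt "0 0 0 0 1"

```text
t: 5.8
eef_pos: [0.4955, 0.293, 0.132]
tool_rot: [0.0, 0.082, 0.997, 0.0]
contact_force: [0.7, 0.7, -0.1]
gripper_width: 0.996
grasp_force: 0.0
```

```bash
cat >> h.py <<'E'
def tool(o):
    w,x,y,z=o["tool_rot"]; return R.from_quat([x,y,z,w]).as_matrix()
def togo(pos,yawy):
    "pos: wanted TCP; yawy: wanted world angle (deg) of tool y -> move in tool axes, turn"
    o=bot.get_obs(); T=tool(o); a=np.degrees(np.arctan2(T[1,1],T[0,1]))
    print("eef",o["eef_pos"].round(4),"q",o["q"].round(2),"tooly",a.round(2),"z",T[:,2].round(4),"-> move",(T.T@(np.array(pos)-o["eef_pos"])).round(4),"turn",np.radians((a-yawy+90)%180-90).round(4))
E
python3 -c "
from h import *
togo([.4959,.2913,.004],80.8)
im,C=snap('wrist','g1')
togo([.4959,.2913,.004],80.8)"
```

```text
eef [0.4955 0.293  0.132 ] q [-0.3   0.46 -0.43  1.86  0.25  0.86  0.54] tooly 80.6 z [ 1.e-03  4.e-04 -1.e+00] -> move [-0.0005 -0.0017  0.128 ] turn -0.0035
eef [0.4955 0.2931 0.132 ] q [-0.3   0.46 -0.43  1.86  0.25  0.86  0.55] tooly 80.64 z [ 1.1e-03  4.0e-04 -1.0e+00] -> move [-0.0006 -0.0018  0.128 ] turn -0.0027
```

View pics/g1.png

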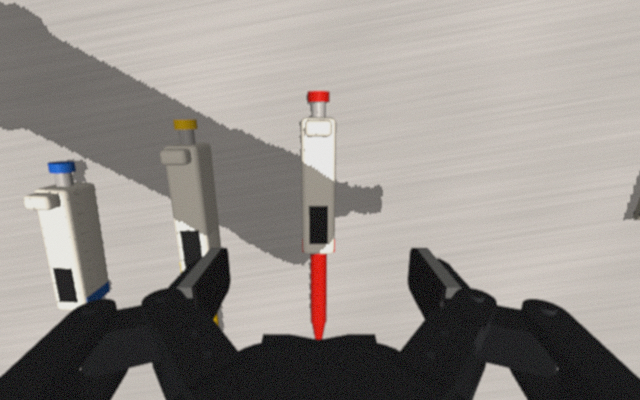

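The handle is centred under the gripper (column 318), lined up with the image, with the button at (318,96) and the display at (318,225). I'll go down and grip.

Scaled: 0.03 m is 0.6, -0.001 m is -0.02.

move_tool --pt "0 -0.02 0.6 0 1" --pt "0 0 0.6 0 1" --pt "0 0 0.6 0 1" --pt "0 0 0.4 0 1" --pt "0 0 0.2 0 1" --pt "0 0 0.12 0 1" --pt "0 0 0 0 1" --pt "0 0 0 0 1" --pt "0 0 0 0 0" --pt "0 0 0 0 0" --pt "0 0 0 0 0" --pt "0 0 0 0 0" --pt "0 0 0 0 0" --pt "0 0 0 0 0" --pt "0 0 0 0 0" --pt "0 0 0 0 0" --clamp_n 50

```text
t: 7.45
eef_pos: [0.4951, 0.2922, 0.0057]
tool_rot: [0.0, 0.08, 0.997, 0.0]
contact_force: [0.2, -1.1, 4.7]
gripper_width: 0.32
grasp_force: 50.5
```

```bash
python3 -c "
from h import *
togo([.4959,.2913,.004],80.8)"
```

```text
eef [0.4951 0.2922 0.0057] q [-0.37  0.64 -0.36  1.93  0.36  0.63  0.45] tooly 80.78 z [ 6.e-04  2.e-04 -1.e+00] -> move [-0.0009 -0.0008  0.0017] turn -0.0003
```

Gripped, with an opening of 0.32 (about 27 mm). Lift, then carry across.

Scaled: -0.045 m is -0.9, -0.041 m is -0.82.

move_tool --pt "0 0 -0.3 0 0" --pt "0 0 -0.6 0 0" --pt "0 0 -0.8 0 0" --pt "0 0 -0.9 0 0" --pt "0 0 -0.9 0 0" --pt "-0.18 -0.82 0 0 0" --pt "-0.18 -0.82 0 0 0" --pt "-0.18 -0.82 0 0 0" --pt "-0.18 -0.82 0 0 0" --pt "-0.18 -0.82 0 0 0" --pt "-0.18 -0.82 0 0 0" --pt "-0.18 -0.82 0 0 0" --pt "-0.18 -0.82 0 0 0" --pt "-0.18 -0.82 0 0 0" --pt "-0.18 -0.82 0 0 0" --pt "-0.18 -0.82 0 0 0" --pt "-0.18 -0.82 0 0 0"

```text
t: 9.15
eef_pos: [0.5222, -0.2124, 0.181]
tool_rot: [0.0, 0.08, 0.997, 0.0]
contact_force: [0.1, 0.7, -2.2]
gripper_width: 0.315
grasp_force: 49.8
```

move_tool --pt "0 0 0 -0.0462 0" --pt "0 0 0 -0.0462 0" --pt "0 0 0 -0.0462 0" --pt "0 0 0 -0.0458 0" --pt "0 0 0 0 0" --pt "0 0 0 0 0" --pt "0 0 0 0 0" --pt "0 0 0 0 0"

```text
t: 9.95
eef_pos: [0.5227, -0.2108, 0.1804]
tool_rot: [0.0, -0.207, 0.978, -0.0]
contact_force: [0.1, 0.6, -0.5]
gripper_width: 0.323
grasp_force: 49.7
```

```bash
python3 -c "
from h import *
togo([.5257,-.2155,.15],114)
im,C=snap('wrist','h1')
b=snap('side','h1s')[0][20:240,220:500]; b=cv2.resize(b,(700,550),interpolation=cv2.INTER_CUBIC);cv2.imwrite('pics/h1sc.png',b)"
```

```text
eef [ 0.5227 -0.2108  0.1804] q [ 0.58  0.38 -0.38  1.86  0.17  0.94  2.11] tooly 113.87 z [ 0.e+00 -1.e-04 -1.e+00] -> move [-0.0009 -0.0055  0.0304] turn -0.0022
```

View pics/h1.png

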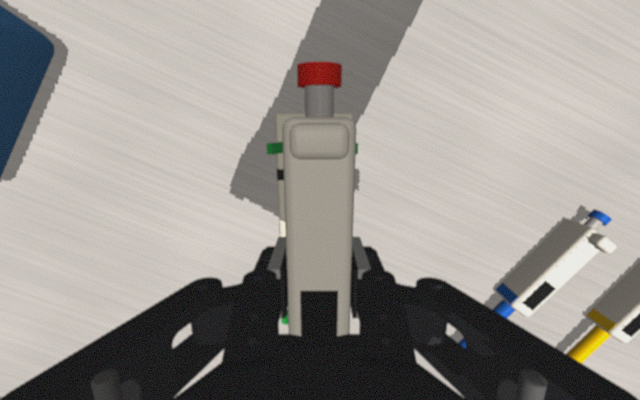

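View pics/h1sc.png

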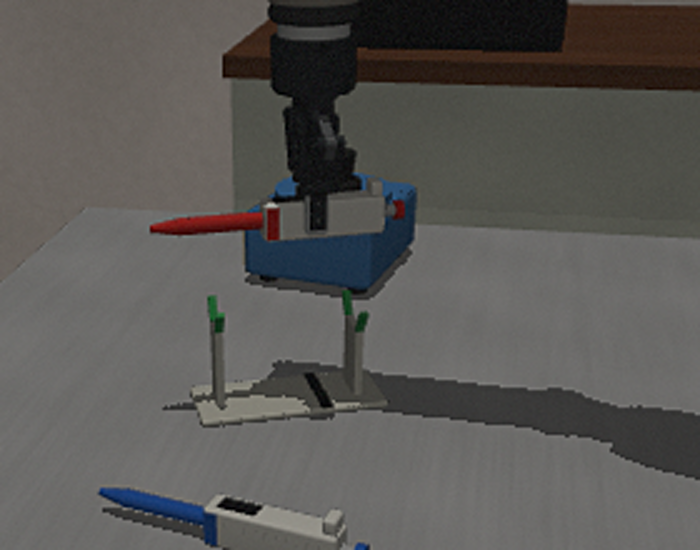

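The wrist view shows the handle gripped straight, hook (319,140) on top. The side view shows the pipette above the forks, roughly level. I'll measure its pose in the hand using two views.

```bash
python3 - <<'E'
from h import *
np.set_printoptions(precision=4,suppress=True)
sc,Cc=snap("scene","h1c"); sd=cv2.imread("pics/h1s.png"); Cs=cam("side"); wr=cv2.imread("pics/h1.png"); o=bot.get_obs(); Cw=cam("wrist",o)
def reds(im,a=25): return [(b[0].tolist(),b[1].round(1),b[2]) for b in blobs(im,[172,120,40],[8,255,255],a)]
for n,im,C in (("scene",sc,Cc),("side",sd,Cs),("wrist",wr,Cw)):
    T=tool(o); ex=np.array([np.cos(np.radians(23.9)),np.sin(np.radians(23.9)),0]); org=o["eef_pos"]-.0105*ex; org[2]-=.0057
    for x,nm in ((-74,"btn"),(162,"tip"),(98,"shaft")): print(n,"expected",nm,proj(C,org+ex*x/1e3+[0,0,.018]).round(1))
    for s,c,p in reds(im): print("  seen",s,c,"L",p[p[:,0].argmin()],"R",p[p[:,0].argmax()])
E
```

```text
scene expected btn [163.2 184.3]
scene expected tip [272.4 244.1]
scene expected shaft [239.6 226.1]
  seen [507, 85, 8, 7, 46] [510.5  87.9] L [507  89] R [514  86]
  seen [206, 213, 9, 14, 55] [210.2 219.3] L [206 213] R [214 225]
  seen [217, 212, 56, 34, 556] [243.4 228.7] L [217 217] R [272 242]
  seen [431, 322, 14, 15, 162] [437.3 329. ] L [431 328] R [444 327]
side expected btn [378.  103.1]
side expected tip [279.  110.9]
side expected shaft [306.6 108.7]
  seen [377, 100, 5, 8, 27] [379.4 103.4] L [377 107] R [381 101]
  seen [327, 103, 5, 13, 61] [329.  109.4] L [327 104] R [331 103]
  seen [280, 105, 45, 9, 282] [303.6 109.2] L [280 110] R [324 105]
  seen [166, 173, 10, 9, 68] [170.7 177.2] L [166 175] R [175 177]
wrist expected btn [321.7  75.6]
wrist expected tip [320.5 486.3]
wrist expected shaft [320.7 405.5]
  seen [298, 62, 43, 25, 989] [319.   73.7] L [298  65] R [340  65]
```

The observed tip and button pixels match the prediction within about 1.5 px, so the pipette is level and seated in the hand as planned. I'll make the lateral correction, lower to just above the prongs and check.

Scaled: 0.02 m is 0.4, -0.0055 m is -0.11, -0.002 rad is -0.0006.

move_tool --pt "-0.02 -0.11 0.2 -0.0006 0" --pt "0 0 0.4 0 0" --pt "0 0 0.4 0 0" --pt "0 0 0 0 0" --pt "0 0 0 0 0" --pt "0 0 0 0 0" --pt "0 0 0 0 0"

```text
t: 10.8
eef_pos: [0.5266, -0.2158, 0.1313]
tool_rot: [0.001, -0.209, 0.978, -0.001]
contact_force: [0.1, 0.2, -0.5]
gripper_width: 0.32
grasp_force: 49.7
```

```bash
python3 -c "
from h import *
togo([.5257,-.2155,.0855],114)
a=snap('wrist','i1')[0][40:340,200:440]
b=snap('side','i1s')[0][80:200,260:400]
c=snap('scene','i1c')[0][170:320,140:300]
z=lambda m,w:cv2.resize(m,(w,300),interpolation=cv2.INTER_CUBIC)
cv2.imwrite('pics/i1m.png',np.hstack([z(a,240),z(b,300),z(c,260)]))"
```

```text
eef [ 0.5266 -0.2158  0.1313] q [ 0.57  0.45 -0.37  1.89  0.21  0.85  2.08] tooly 114.07 z [ 1.8e-03 -7.0e-04 -1.0e+00] -> move [0.0008 0.0007 0.0458] turn 0.0013
```

View pics/i1m.png

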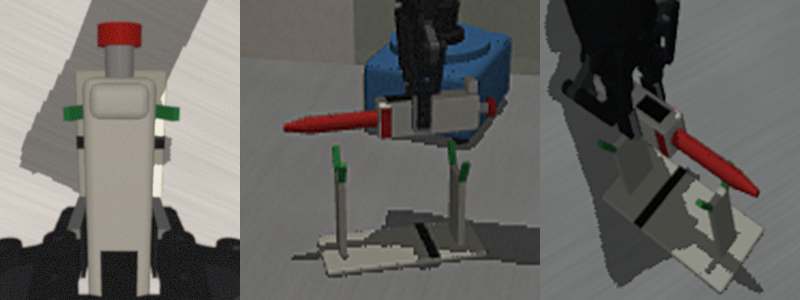

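The wrist view shows the handle centred between the green prongs: prong midpoint at column 122 against handle at 120, with the stripe ends symmetric. The other views show the shaft above the narrow fork. Lower into the forks.

Scaled: 0.012 m is 0.24, 0.01 m is 0.2.

move_tool --pt "0 0.01 0.24 0 0" --pt "0 0 0.24 0 0" --pt "0 0 0.2 0 0" --pt "0 0 0.1 0 0" --pt "0 0 0.06 0 0" --pt "0 0 0 0 0" --pt "0 0 0 0 0" --pt "0 0 0 0 0"

```text
t: 11.75
eef_pos: [0.526, -0.2152, 0.0887]
tool_rot: [0.0, -0.209, 0.978, -0.0]
contact_force: [-0.1, -0.2, -0.8]
gripper_width: 0.322
grasp_force: 49.7
```

move_tool --pt "0 0 0.04 0 0" --pt "0 0 0.02 0 0" --pt "0 0 0 0 0" --pt "0 0 0 0 0" --pt "0 0 0 0 0"

```text
t: 12.25
eef_pos: [0.5258, -0.2152, 0.0857]
tool_rot: [0.0, -0.209, 0.978, -0.0]
contact_force: [-2.0, 0.2, 5.2]
gripper_width: 0.321
grasp_force: 50.3
```

```bash
python3 -c "
from h import *
togo([.5257,-.2155,.0857],114)
print(bot.get_obs()['torque'].round(2))"
```

```text
eef [ 0.5258 -0.2152  0.0857] q [ 0.55  0.51 -0.35  1.92  0.24  0.76  2.05] tooly 114.07 z [ 4.e-04 -2.e-04 -1.e+00] -> move [ 0.0002 -0.0003 -0.    ] turn 0.0013
[ 0.12  0.4  -0.02]
```

There is 5 N of contact at exactly the nominal seat height, so it is seated. Release gently and retreat straight up.

Scaled: -0.04 m is -0.8, -0.03 m is -0.6.

move_tool --pt "0 0 0 0 0.4" --pt "0 0 0 0 0.5" --pt "0 0 0 0 0.6" --pt "0 0 0 0 0.8" --pt "0 0 0 0 0.8" --pt "0 0 0 0 0.8" --pt "0 0 -0.2 0 0.8" --pt "0 0 -0.4 0 0.8" --pt "0 0 -0.6 0 0.8" --pt "0 0 -0.8 0 0.8" --pt "0 0 -0.8 0 0.8" --pt "0 0 0 0 0.8" --pt "0 0 0 0 0.8" --pt "0 0 0 0 0.8" --pt "0 0 0 0 0.8"

```text
t: 13.75
eef_pos: [0.5247, -0.2148, 0.224]
tool_rot: [-0.001, -0.209, 0.978, 0.001]
contact_force: [0.3, -0.6, -0.6]
gripper_width: 0.796
grasp_force: 0.0
```

```bash
python3 - <<'E'
from h import *
np.set_printoptions(precision=4,suppress=True)
a,Cw=snap('wrist','j1');b,Cs=snap('side','j1s');c,Cc=snap('scene','j1c')
z=lambda m,w:cv2.resize(m,(w,300),interpolation=cv2.INTER_CUBIC)
cv2.imwrite('pics/j1m.png',np.hstack([z(a[40:340,200:440],240),z(b[80:200,260:400],300),z(c[170:320,140:300],260)]))
ex=np.array([np.cos(np.radians(24)),np.sin(np.radians(24)),0]); org=np.array([.5157,-.2198,.08])
for n,im,C in (("scene",c,Cc),("side",b,Cs),("wrist",a,Cw)):
    for x,nm in ((-74,"btn"),(162,"tip")): print(n,"expected",nm,proj(C,org+ex*x/1e3+[0,0,.018]).round(1))
    for s,cc,p in blobs(im,[172,120,40],[8,255,255],20): print("  seen",s,cc.round(1),"L",p[p[:,0].argmin()],"R",p[p[:,0].argmax()])
E
```

```text
scene expected btn [175.9 222.4]
scene expected tip [275.9 281.4]
  seen [507  85   8   7  46] [510.5  87.9] L [507  88] R [514  86]
  seen [171 218   6  10  33] [173.4 222.5] L [171 222] R [176 218]
  seen [226 250  51  34 483] [249.9 266.5] L [226 254] R [276 280]
  seen [217 252   7  12  39] [219.9 257.7] L [217 252] R [223 261]
  seen [431 322  14  15 163] [437.2 328.9] L [431 328] R [444 327]
side expected btn [375.3 139.6]
side expected tip [280.9 148.5]
  seen [374 137   5   7  23] [376.1 139.9] L [374 137] R [378 140]
  seen [282 142  43   9 233] [304.  146.6] L [282 148] R [324 144]
  seen [326 142   5  11  55] [328. 147.] L [326 142] R [330 142]
  seen [166 173  10   9  67] [170.8 177.2] L [166 176] R [175 177]
wrist expected btn [318.8  98.3]
wrist expected tip [318.5 332.5]
  seen [308  94  20  11 194] [317.6  98.9] L [308  96] R [327  95]
  seen [ 310  250   17   86 1143] [317.5 287.7] L [310 251] R [326 252]
```

View pics/j1m.png

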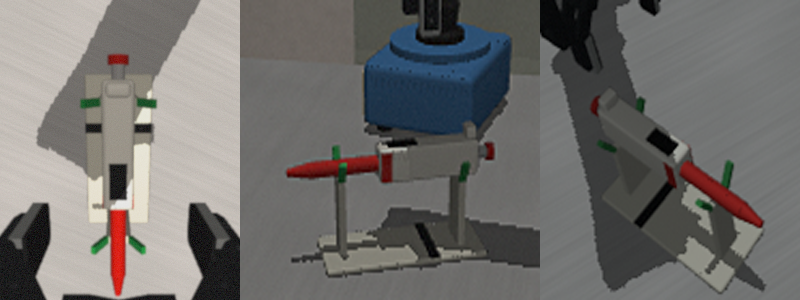

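The pipette lies level in both forks with its hook up. The button at (118,58) and tip at (118,292) in the wrist crop match the expected places to about 1–2 px, and the robot is clear of everything.

```bash
python3 -c "
from station import bot
print(bot.hand_in())"
```

```text
the job is handed in; nothing more can be done
None
```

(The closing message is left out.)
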